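# Open the sprung case of stone pieces in the mosaic workshop

## Task

Open the grey case of stone pieces: with the fingertips press its black release tab down so that the sprung lid lifts by itself, then gently push the lid over until it lies back fully open on its stop, and let go. Do not grip or lift anything, and leave the bowl, the jar and the stone block where they stand.

Things in the scene. Friction and masses are not known exactly. Their poses are not given: they have to be found in the camera images.
- case: Grey open-topped metal case, 110 (x) x 150 (y) x 57 mm high, fixed to the bench, with small stone pieces inside (lower than 35 mm). Origin: centre of its underside, on the bench. Its -x face carries the release tab; the lid's hinge runs along its +x rim; y runs along the hinge.
- tab_press (a point): Point to press: on the upper face of the black release tab, a level plate 36 mm wide (case y) that juts 42 mm out in front of (-x of) its pivot, 4 mm thick, at 44 mm above the bench; when the tab is at rest this point is at case (-93, 0, 44) mm. The tab's upright hook stands 25 mm nearer to the case (its front face at case x = -68 mm) and reaches 68 mm above the bench, 26 mm wide; it swings up to 9 mm outward (-x) as the tab is pressed. Nothing is below the plate.
- tab (a joint): Release tab, rad: 0 at rest, 0.35 at its end stop. Rocks about a pin along case y at case (-66, 0, 40) mm: the press point drops 9 mm in all. Frees the lid at 0.1 to 0.17 rad. A flat broad fingertip bears nearer the pivot, so it frees the lid after about 3 mm and meets the stop after about 7 mm. Takes 2 N to start, 4 N at release, 5 to 6 N before the stop; springs back.
- lid (a joint): Lid, rad: 0 shut and latched, 1.9 fully open on its stop (leaning 19 degrees beyond upright). When released, a spring wire lifts it to about 1.15 rad (about 66 degrees) in 1 to 2 s and holds it there; from there it must be pushed. The spring does not act above 1.15 rad: the lid swings loosely, falls back to 1.15 if let go short of upright (1.57), and falls on to 1.9 by its own weight beyond upright. Pushing it takes under 2 N.
- lid_edge (a point): Middle of the lid's free edge. The lid is a plain aluminium plate, 110 (from hinge to free edge) x 150 x 3 mm, about 0.12 kg, with a 6 mm tongue, 30 mm wide, in the middle of the free edge under the tab's hook. Shut: at case (-55, 0, 61.5) mm. At 1.15 rad: about case (9, 0, 161) mm, and at upright 170 mm above the bench, so it slides up along an upright finger that pushes it level. Site axes turn with the lid: x from the free edge to the hinge, z out of its upper face.
- lid_hinge (a point): Middle of the lid's hinge axis, fixed to the case at case (55, 0, 60) mm. The axis runs along case y; the lid swings up and over towards +x. Behind it (+x) the lid needs 40 mm of room, which is free.
- bowl: Bystander: loose blue open mixing bowl, rim diameter 100 mm, 60 mm high, beside the case; origin at the centre of its underside. Leave it alone.
- jar: Bystander: loose closed white jar, 60 mm diameter, 85 mm high, beside the case (bowl and jar stand on either side, which one where varies); origin at the centre of its underside. Leave it alone.
- block: Bystander: loose marble block 45 x 45 x 35 mm, in front of the case and to the left (case +y) of the tab; origin at the centre of its underside. Leave it alone.
Mind the look-alikes: they are no part of the job. Of the things that look like the case, take the one that is nearest to the robot's base at the start.

How it is judged:
On the way, in this order (a step that is already met when the one before it is completed fails the run):
1. the release tab is pressed (over 0.08 rad) (value of joint tab above 0.08 rad).
2. the freed lid has lifted (over 0.9 rad) (value of joint lid above 0.9 rad).
3. the lid is pushed fully open (over 1.75 rad) (value of joint lid above 1.75 rad), for 0.2 s.
At the end, for the whole second after the job is handed in: The lid rests fully open (over 1.75 of 1.9 rad), at rest; the tab has sprung back (under 0.06 rad); bowl, jar and block are within 20 mm of where they stood (value of joint lid above 1.75 rad and velocity of joint lid between -0.1 and 0.1 rad/s and value of joint tab below 0.06 rad and distance of each of bowl, jar, block from where it was at the start of the episode below 0.02 m); the robot touches nothing.
It fails at once if a bystander is moved or lifted (20 mm or more) (distance of any of bowl, jar, block from where it was at the start of the episode above 0.02 m).
It fails at once if the lid is gripped or forced (over 30 N) (contact force between the fingers and lid above 30 N).
It fails at once if the tab is gripped or forced (over 40 N) (contact force between the fingers and tab above 40 N).
It also fails if it takes over 35 s, if anything falls off the work surface, if the arm or the gripper's body presses on something with over 40 N, if the wrist force passes 120 N, or if a joint passes its speed limit or range.

## Robot

A 6-joint arm with a two-finger parallel gripper is mounted at the origin on the work surface. World frame = base frame: x ahead of the robot, y to its left, z up, the work surface at z = 0. Lengths are in m, angles in rad, forces in N, time in s.
With the tool pointing down it reaches from about 0.375 to 0.925 m from the base axis. Payload 5.7 kg.
Tool frame: the origin (TCP) lies at the very end of the fingers, on their centre line; the grasp point (between the pads) lies 19 mm behind it; z points along the fingers, y is the direction in which the jaws open and shut (so a half turn about z gives the same grasp; the last joint's range is limited). The gripper opens to 85 mm and grips with 20 to 120 N. Pads are 22 mm wide; open, the fingers measure 114 mm over their backs; the gripper's body (76 mm by 85 mm) begins 54 mm behind the grasp point. The pads swing forward as they close: fully open they stand 13 mm farther back than shut.
Start: joints at [1.19, 0.359, 1.51, -0, 1.272, -0.115], TCP at [0.158, 0.579, 0.231] pointing down, gripper open.
Joint ranges: [-2.97, 2.97], [-1.01, 2.36], [0.21, 2.38], [-0.96, 4.11], [0.2, 2.71], [-2.98, 2.98]. Speed limits (rad/s): [2.39, 2.39, 3.14, 3.14, 3.14, 3.14].

## Interface

Orientations are given as [roll, pitch, yaw] about the fixed x, y, z axes, in that order (R = Rz(yaw) Ry(pitch) Rx(roll)).
In Python, from workcell import env gives the robot as it stands.
- The arm moves only by the tool servo_tool, never from a script. Its argument "plan" is a list of rows, each a list of 3 entries, a list of its own where there are three numbers: the turn, a rotation vector about the tool's x, y, z in rad, then the shift along the tool's x, y, z in units of 30 mm (1.0 is 30 mm), then the closure, from -1 (fully open) to 1 (shut). A call has exactly 5 rows; each row is the pose to reach, as a shift and turn from the pose commanded when the call began, along the tool's axes at that moment; what a row does not reach only later rows make up. A row lasts 1/12 s, in which the tool goes at most 41.7 mm and 7.16 degrees, less where a joint would pass 70% of its speed; a pose out of reach is approached as far as the arm can. A call with a gripper value outside its range is refused whole. The fingers move at their own pace and stop on an object; "grip_force" is the grip in N (left out, the last holds). Time passes only in rows, so rows that repeat a pose let the fingers close, or fill a call up. It gives the time, the measured TCP pose, the force and the opening at its end, in the units of the state.
- env.state(): the state, without advancing time (a new reading comes with each control period).
- env.snapshot(name): name is "side" or "top" or "wrist"; returns the picture (420x560x3 uint8, red, green, blue); there is no depth.
- env.camera_info(name): a dict with "fx", "fy", "cx", "cy" (pixels), "extrinsics" (4x4, takes a point from camera to world coordinates). Camera axes: x right, y down, z forward; pixel columns grow to the right and rows downward; lengths in m; the calibration is good to about 2 mm. The wrist camera is an equidistant fisheye: a pixel r from the principal point sees the ray r / f radians off the axis. A picture is of the moment at which its call begins: read the wrist's pose just before it. camera_info takes no time and is no camera call; for the wrist camera it gives the pose at the moment of the call.
- env.hand_in(): hands the job in, once; it reports no verdict.
The state is a dict: "clock": time; "joint_positions": joint angles; "dq": joint speeds; "effort": joint torques, N m; "ee_pos": TCP position; "tool_rot": TCP orientation; "contact_force": force on the tool from outside, world axes, zero at the start; "torque": the same for the moment, N m; "gripper_width": finger opening in m.
Only numpy, scipy, OpenCV 4.12 (cv2) and the standard library are available. Lean on these libraries where they do the work, as an engineer would, in place of code of your own. Each camera call takes 0.05 s, during which the arm holds its last target. There are 200 camera calls.

## Working session

There is one attempt and no reset: what is moved stays moved. The work goes in short steps, Python scripts to look and compute and a tool call to move; the robot and the scene stay as the last step left them, time stands still between calls to the robot, and variables do not carry over. Pictures are saved under pics/ and viewed, about 8 in all and at most 12, crops included, and the job is handed in when it is done.

Besides the shell and the picture viewer there is one more tool, called after ">>>" as name([rows], argument=value, ...), one row to a line, values as JSON. servo_tool: Moves the arm, as the interface text tells. Its arguments: {"type":"object","properties":{"plan":{"type":"array"},"grip_force":{"type":"number"}},"required":["plan"]}

```bash
mkdir -p pics; python3 - <<'E'
from workcell import env
import cv2,numpy as np
np.set_printoptions(precision=4,suppress=True)
print(env.state())
for n in("top","side"):
    im=env.snapshot(n); cv2.imwrite(f"pics/{n}0.png",im[:,:,::-1]); print(n,env.camera_info(n))
E
```

```text
{'clock': 0.0, 'joint_positions': array([ 1.1899,  0.3595,  1.5114, -0.    ,  1.2725, -0.1151]), 'dq': array([ 0.0013, -0.0013,  0.0001,  0.0011, -0.0019,  0.0001]), 'effort': array([ -0.0009, -52.7635, -27.8607,  -0.0005,   0.0133,  -0.0001]), 'ee_pos': array([0.1574, 0.5783, 0.2305]), 'tool_rot': array([-3.1398, -0.0002,  2.8758]), 'contact_force': array([ 0.6354, -0.289 ,  0.1017]), 'torque': array([-0.0048,  0.05  ,  0.0136]), 'gripper_width': 0.08565458820977785}
top {'fx': 407.8141734986767, 'fy': 407.8141734986767, 'cx': 276.67014341775564, 'cy': 205.14511252824371, 'extrinsics': array([[-0.013 , -0.9993,  0.0352,  0.4997],
       [-0.9997,  0.0138,  0.0225,  0.0034],
       [-0.0229, -0.0349, -0.9991,  0.9799],
       [ 0.    ,  0.    ,  0.    ,  1.    ]])}
side {'fx': 445.83995803466206, 'fy': 445.83995803466206, 'cx': 278.9071241367987, 'cy': 220.48998948107513, 'extrinsics': array([[ 0.9939, -0.0583,  0.0938,  0.4117],
       [-0.1094, -0.6329,  0.7665, -0.9179],
       [ 0.0147, -0.772 , -0.6354,  0.8522],
       [ 0.    ,  0.    ,  0.    ,  1.    ]])}
```

View pics/top0.png

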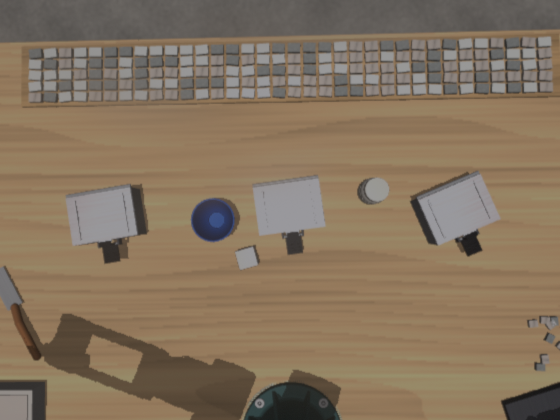

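View pics/side0.png

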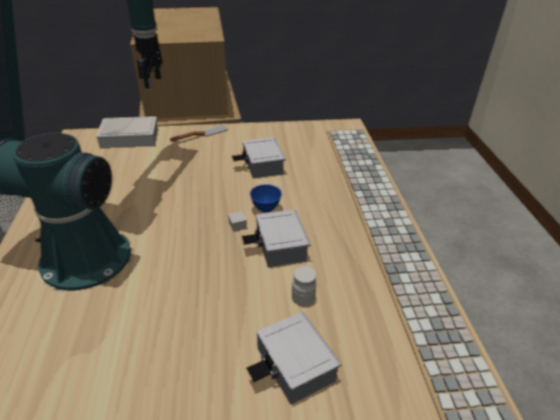

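Top view: the case nearest the base is the middle one, with its lid at about (289,206) and black tab at (294,242). The bowl is at (213,220), the block at (246,258) and the jar at (375,190). The side view agrees. Next I'll measure the pose.

```bash
cat > h.py <<'E'
from workcell import env
import cv2,numpy as np
np.set_printoptions(precision=4,suppress=True)
def ray(n,uv,z):
    c=env.camera_info(n);T=c["extrinsics"]
    d=T[:3,:3]@[(uv[0]-c["cx"])/c["fx"],(uv[1]-c["cy"])/c["fy"],1]
    return T[:3,3]+d*(z-T[2,3])/d[2]
def biggest(m,roi):
    x0,y0,x1,y1=roi;k=np.zeros_like(m);k[y0:y1,x0:x1]=m[y0:y1,x0:x1]
    c=max(cv2.findContours(k,cv2.RETR_EXTERNAL,cv2.CHAIN_APPROX_NONE)[0],key=cv2.contourArea)
    return c
E
python3 - <<'E'
from h import *
im=cv2.imread("pics/top0.png");g=cv2.cvtColor(im,cv2.COLOR_BGR2HSV)
lid=((g[:,:,1]<45)&(g[:,:,2]>110)).astype(np.uint8)*255
c=biggest(lid,(235,160,340,250)); r=cv2.minAreaRect(c); print("lid px",r)
W=[ray("top",p,.0615) for p in cv2.boxPoints(r)]; W=np.array(W)[:,:2]; print(W, W.mean(0))
print("sides",np.linalg.norm(W-np.roll(W,-1,0),axis=1))
e=(np.roll(W,-1,0)-W); print("ang deg",np.degrees(np.arctan2(e[:,1],e[:,0])))
blk=(g[:,:,2]<50).astype(np.uint8)*255
c=biggest(blk,(280,225,310,265)); r=cv2.minAreaRect(c);print("tab px",r)
print(np.array([ray("top",p,.044) for p in cv2.boxPoints(r)])[:,:2])
for n,p,z in(("bowl",(213,220),.06),("block",(246,258),.035),("jar",(375,190),.085)): print(n,ray("top",p,z))
E
```

```text
lid px ((288.37591552734375, 205.6522979736328), (53.4308967590332, 67.16268920898438), 81.67434692382812)
[[ 0.5805  0.0809]
 [ 0.6002 -0.0694]
 [ 0.481  -0.0848]
 [ 0.461   0.0647]] [ 0.5307 -0.0021]
sides [0.1516 0.1202 0.1509 0.1206]
ang deg [ -82.5209 -172.6608   97.6116    7.6957]Traceback (most recent call last):
  File "<stdin>", line 9, in <module>
  File "h.py", line 10, in biggest
    c=max(cv2.findContours(k,cv2.RETR_EXTERNAL,cv2.CHAIN_APPROX_NONE)[0],key=cv2.contourArea)
ValueError: max() iterable argument is empty
```

```bash
python3 - <<'E'
from h import *
im=cv2.imread("pics/top0.png");g=cv2.cvtColor(im,cv2.COLOR_BGR2HSV)
print(g[225:262,294,2], g[243,280:312,2])
blk=(im.max(2)<62).astype(np.uint8)*255
c=biggest(blk,(278,233,312,262)); r=cv2.minAreaRect(c);print("tab px",r)
B=np.array([ray("top",p,.044) for p in cv2.boxPoints(r)])[:,:2];print(B,B.mean(0))
for n,p,z in(("bowl",(213,220),.06),("block",(246,258),.035),("jar",(375,190),.085)): print(n,ray("top",p,z))
cv2.imwrite("pics/crop.png",np.vstack([cv2.resize(im[165:275,185:400],None,fx=3.6,fy=3.6,interpolation=cv2.INTER_CUBIC)]))
s=env.state(); c=env.camera_info("wrist");print(c)
E
```

```text
[156 157 156 156 156 154 132  81  60  59  58  59  59  59  59  59  57  58
  58  58  58  59  59  57  57  56  59  61  80 114 135 139 141 140 138 137
 135] [151 151 151 151 150 145  93  63  59  59  60  57  57  58  58  58  59  56
  56  57  59  67  97 140 151 152 151 151 151 151 151 151]
tab px ((293.8399658203125, 242.3800048828125), (19.091882705688477, 13.152186393737793), 81.8698959350586)
[[ 0.4666  0.004 ]
 [ 0.4704 -0.0258]
 [ 0.4273 -0.0314]
 [ 0.4234 -0.0016]] [ 0.4469 -0.0137]
bowl [0.5004 0.1687 0.06  ]
block [0.4116 0.0972 0.035 ]
jar [ 0.5614 -0.192   0.085 ]
{'fx': 325.19226210127806, 'fy': 325.19226210127806, 'cx': 276.4287802299583, 'cy': 208.27107553646516, 'extrinsics': array([[ 0.2627,  0.9222,  0.2839,  0.0842],
       [ 0.9649, -0.2508, -0.078 ,  0.5979],
       [-0.0007,  0.2945, -0.9557,  0.3736],
       [ 0.    ,  0.    ,  0.    ,  1.    ]])}
```

View pics/crop.png

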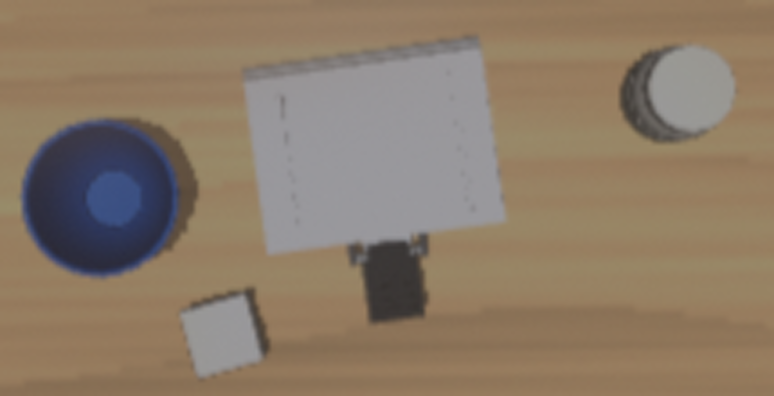

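Crop: the case is square-on with its tab toward the robot, and the darker strip along its far edge is the hinge barrel. Estimates: case yaw about 7.5°, press point about (0.437, -0.0145). I'll move above the tab with the fingers shut.

>>> servo_tool([
  [[0,0,-0.08],[-0.71,-0.83,0.05],1],
  [[0,0,-0.16],[-1.43,-1.66,0.1],1],
  [[0,0,-0.24],[-2.14,-2.49,0.15],1],
  [[0,0,-0.32],[-2.86,-3.32,0.2],1],
  [[0,0,-0.4],[-3.57,-4.15,0.25],1],
], grip_force=20)

```text
clock: 0.52
ee_pos: [0.2283, 0.429, 0.2233]
tool_rot: [-3.141, -0.0, -3.003]
contact_force: [1.2, 0.1, -0.1]
gripper_width: 0.0257
```

>>> servo_tool([
  [[0,0,0],[-0.34,-1.04,0.05],1],
  [[0,0,0],[-0.68,-2.08,0.1],1],
  [[0,0,0],[-1.02,-3.12,0.15],1],
  [[0,0,0],[-1.36,-4.16,0.2],1],
  [[0,0,0],[-1.69,-5.2,0.25],1],
])

```text
clock: 0.93
ee_pos: [0.2995, 0.2812, 0.2161]
tool_rot: [-3.141, -0.0, -3.007]
contact_force: [1.1, 0.1, -0.5]
gripper_width: -0.0001
```

>>> servo_tool([
  [[0,0,0],[-0.34,-1.04,0.05],1],
  [[0,0,0],[-0.68,-2.08,0.1],1],
  [[0,0,0],[-1.02,-3.12,0.15],1],
  [[0,0,0],[-1.36,-4.16,0.2],1],
  [[0,0,0],[-1.69,-5.2,0.25],1],
])

```text
clock: 1.35
ee_pos: [0.3706, 0.1334, 0.2087]
tool_rot: [-3.142, -0.0, -3.007]
contact_force: [0.5, 0.4, -0.4]
gripper_width: -0.0002
```

>>> servo_tool([
  [[0,0,0],[-0.34,-1.04,0.05],1],
  [[0,0,0],[-0.68,-2.08,0.1],1],
  [[0,0,0],[-1.02,-3.12,0.15],1],
  [[0,0,0],[-1.36,-4.16,0.2],1],
  [[0,0,0],[-1.69,-5.2,0.25],1],
])

```text
clock: 1.77
ee_pos: [0.4418, -0.0144, 0.2011]
tool_rot: [3.141, -0.0, -3.008]
contact_force: [0.6, 0.5, -1.1]
gripper_width: -0.0001
```

>>> servo_tool([
  [[0,0,0],[0,0,0],1],
  [[0,0,0],[0,0,0],1],
  [[0,0,0],[0,0,0],1],
  [[0,0,0],[0,0,0],1],
  [[0,0,0],[0,0,0],1],
])

```text
clock: 2.18
ee_pos: [0.4408, -0.0117, 0.2012]
tool_rot: [3.141, -0.001, -3.006]
contact_force: [0.2, 0.0, -0.6]
gripper_width: 0.0004
```

```bash
python3 - <<'E'
from h import *
c=env.camera_info("wrist"); im=env.snapshot("wrist"); cv2.imwrite("pics/w1.png",im[:,:,::-1])
np.save("w1T.npy",c["extrinsics"]); s=env.state(); print(s["clock"],s["ee_pos"],s["tool_rot"],s["contact_force"],s["joint_positions"],s["gripper_width"])
E
```

```text
2.2333 [ 0.441  -0.0118  0.2013] [ 3.1414 -0.0003 -3.0058] [ 0.0476 -0.2777 -0.3348] [-0.1836  0.1632  1.8749  0.0001  1.1039 -1.8902] 0.00017967194214981325
```

View pics/w1.png

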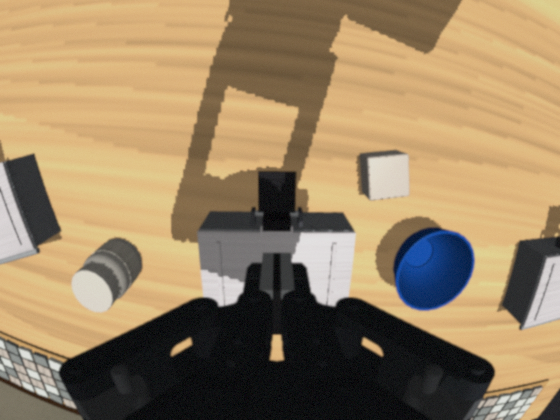

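Wrist view: the tab plate's front corners are at (259,171) and (297,171). The lid's front corners are at (200,231) and (354,230), and the fingers are above the lid and tab. Now I'll cast the fisheye rays.

```bash
cat >> h.py <<'E'
def wray(uv,z,T):
    c=env.camera_info("wrist");d=np.array([uv[0]-c["cx"],uv[1]-c["cy"]])/c["fx"];r=np.hypot(*d)
    v=T[:3,:3]@np.array([*(d/r*np.sin(r)),np.cos(r)])
    return T[:3,3]+v*(z-T[2,3])/v[2]
E
python3 - <<'E'
from h import *
T=np.load("w1T.npy")
a,b=[wray(p,.044,T)[:2] for p in((259,171),(297,171))]
l,r=[wray(p,.061,T)[:2] for p in((200,231),(354,230))]
for p,q in((a,b),(l,r)):
    e=q-p; print((p+q)/2,np.linalg.norm(e),np.degrees(np.arctan2(-e[0],e[1])))
for yaw in(7.0,7.7,8.4):
    u=np.array([np.cos(np.radians(yaw)),np.sin(np.radians(yaw))])
    print(yaw,"press from tab",(a+b)/2+.015*u,"from lid",(l+r)/2-.038*u)
# top view side check
for p in((294,253.3),(292.5,231.5)): print(ray("top",p,.044 if p[1]>240 else .063))
E
```

```text
[ 0.4209 -0.0129] 0.035662532868093046 7.778123596512418
[ 0.474  -0.0066] 0.14647029690860117 8.130276552938472
7.0 press from tab [ 0.4358 -0.0111] from lid [ 0.4363 -0.0113]
7.7 press from tab [ 0.4357 -0.0109] from lid [ 0.4363 -0.0117]
8.4 press from tab [ 0.4357 -0.0107] from lid [ 0.4364 -0.0122]
[ 0.422  -0.0137  0.044 ]
[ 0.4723 -0.0107  0.063 ]
```

>>> servo_tool([
  [[0,-0.05,0],[0.1,0,0.9],1],
  [[0,-0.1,0],[0.1,0,1.8],1],
  [[0,-0.15,0],[0.1,0,2.7],1],
  [[0,-0.2,0],[0.1,0,3.6],1],
  [[0,-0.2,0],[0.1,0,4.5],1],
])

```text
clock: 2.65
ee_pos: [0.4358, -0.0122, 0.0656]
tool_rot: [-3.141, 0.201, -3.006]
contact_force: [0.2, -0.4, -0.9]
gripper_width: 0.0002
```

>>> servo_tool([
  [[0,0,0],[0,0,0],1],
  [[0,0,0],[0,0,0],1],
  [[0,0,0],[0,0,0],1],
  [[0,0,0],[0,0,0],1],
  [[0,0,0],[0,0,0],1],
])

```text
clock: 3.07
ee_pos: [0.4405, -0.0134, 0.068]
tool_rot: [-3.14, 0.203, -3.006]
contact_force: [0.8, 0.1, 0.4]
gripper_width: -0.0003
```

```bash
python3 - <<'E'
from h import *
s=env.state(); print(s["clock"],s["ee_pos"],s["tool_rot"],s["contact_force"],s["joint_positions"])
p=s["ee_pos"][:2]-[.436,-.0125]; print("case x,y mm",-93+1e3*(p@[.9907,.136]),1e3*(p@[-.136,.9907]))
im=env.snapshot("side")[190:290,190:330]; cv2.imwrite("pics/s2.png",cv2.resize(im[:,:,::-1],None,fx=5,fy=5,interpolation=cv2.INTER_CUBIC))
E
```

```text
3.0667 [ 0.4405 -0.0134  0.068 ] [-3.1401  0.2034 -3.0064] [0.8288 0.1328 0.3535] [-0.2519  0.316   2.183   0.1697  0.459  -2.103 ]
case x,y mm -88.70328825785589 -1.4922796869404207
```

View pics/s2.png

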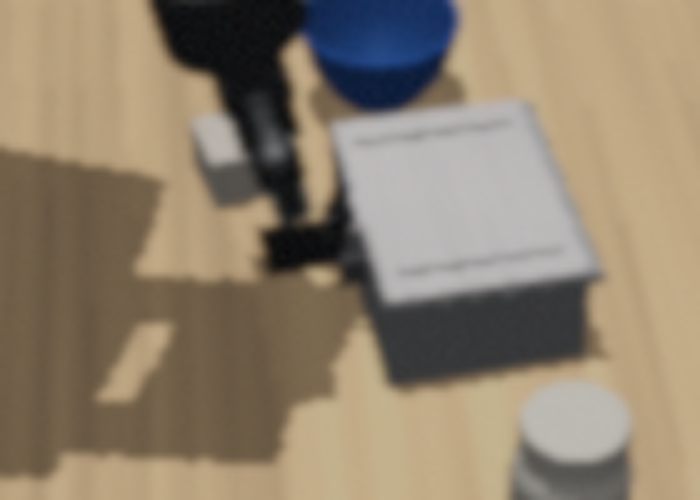

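Side crop: the shut fingertips are over the black tab plate, the gripper body leans away from the lid, and the lid is still shut. Now the press.

>>> servo_tool([
  [[0,0,0],[0.05,0,0.15],1],
  [[0,0,0],[0.1,0,0.3],1],
  [[0,0,0],[0.15,0,0.45],1],
  [[0,0,0],[0.21,0,0.6],1],
  [[0,0,0],[0.21,0,0.6],1],
])

```text
clock: 3.53
ee_pos: [0.4349, -0.0133, 0.0463]
tool_rot: [3.141, 0.198, -3.008]
contact_force: [-1.4, 0.0, 0.3]
gripper_width: 0.0001
```

>>> servo_tool([
  [[0,0,0],[0.01,0,0.05],1],
  [[0,0,0],[0.02,0,0.1],1],
  [[0,0,0],[0.03,0,0.15],1],
  [[0,0,0],[0.04,0,0.2],1],
  [[0,0,0],[0.04,0,0.2],1],
])

```text
clock: 3.95
ee_pos: [0.4356, -0.0135, 0.041]
tool_rot: [3.141, 0.199, -3.007]
contact_force: [-1.0, 0.0, 1.7]
gripper_width: 0.0004
```

>>> servo_tool([
  [[0,0,0],[0.01,0,0.05],1],
  [[0,0,0],[0.02,0,0.1],1],
  [[0,0,0],[0.03,0,0.13],1],
  [[0,0,0],[0.03,0,0.13],1],
  [[0,0,0],[0.03,0,0.13],1],
])

```text
clock: 4.37
ee_pos: [0.436, -0.0135, 0.0373]
tool_rot: [-3.142, 0.2, -3.007]
contact_force: [-2.9, 0.9, 4.7]
gripper_width: 0.0
```

```bash
python3 - <<'E'
from h import *
s=env.state(); print(s["clock"],s["ee_pos"],s["contact_force"])
im=env.snapshot("side")[150:290,170:350]; cv2.imwrite("pics/s3.png",cv2.resize(im[:,:,::-1],None,fx=4,fy=4,interpolation=cv2.INTER_CUBIC))
E
```

```text
4.3667 [ 0.436  -0.0135  0.0373] [-2.8633  0.874   4.7447]
```

View pics/s3.png

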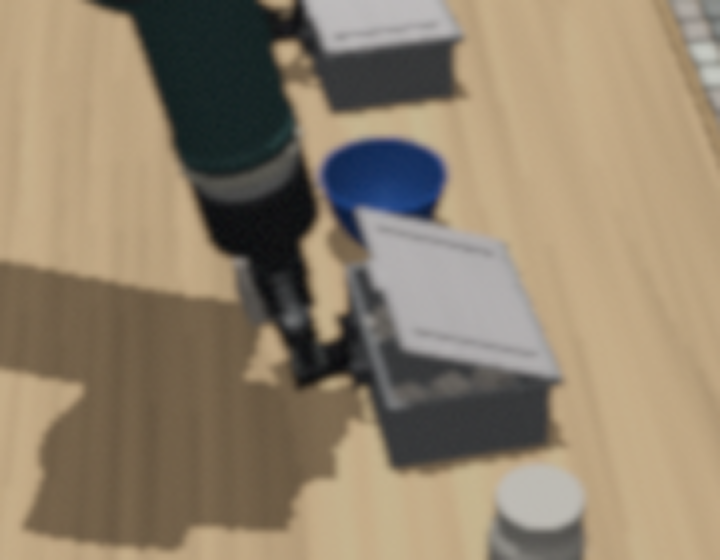

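Side crop: the lid is freed and rising, about 0.45 rad so far, and the tip force is only about 5 N. I'll back off and up, straighten the tool, and wait for the lid to settle.

>>> servo_tool([
  [[0,0,0],[0,0,-0.4],1],
  [[0,0,0],[0,0,-1.0],1],
  [[0,0.07,0],[-0.15,0,-1.7],1],
  [[0,0.14,0],[-0.3,0,-2.5],1],
  [[0,0.2,0],[-0.45,0,-3.24],1],
])

```text
clock: 4.83
ee_pos: [0.4304, -0.0151, 0.1372]
tool_rot: [-3.139, -0.002, -3.008]
contact_force: [1.1, 0.6, 0.8]
gripper_width: 0.0002
```

>>> servo_tool([
  [[0,0,0],[0,0,0],1],
  [[0,0,0],[0,0,0],1],
  [[0,0,0],[0,0,0],1],
  [[0,0,0],[0,0,0],1],
  [[0,0,0],[0,0,0],1],
])

```text
clock: 5.25
ee_pos: [0.4282, -0.0142, 0.134]
tool_rot: [3.141, -0.002, -3.008]
contact_force: [-0.0, -0.1, 0.4]
gripper_width: 0.0001
```

>>> servo_tool([
  [[0,0,0],[0,0,0],1],
  [[0,0,0],[0,0,0],1],
  [[0,0,0],[0,0,0],1],
  [[0,0,0],[0,0,0],1],
  [[0,0,0],[0,0,0],1],
])

```text
clock: 5.67
ee_pos: [0.4299, -0.0144, 0.1352]
tool_rot: [-3.142, -0.0, -3.007]
contact_force: [0.3, 0.7, -0.3]
gripper_width: 0.0003
```

```bash
python3 - <<'E'
from h import *
s=env.state(); print(s["clock"],s["ee_pos"],s["tool_rot"],s["contact_force"])
p=s["ee_pos"][:2]-[.436,-.0125]; print("case x,y mm",-93+1e3*(p@[.9907,.136]),1e3*(p@[-.136,.9907]))
im=env.snapshot("side")[130:290,160:360]; cv2.imwrite("pics/s4.png",cv2.resize(im[:,:,::-1],None,fx=3.5,fy=3.5,interpolation=cv2.INTER_CUBIC))
E
```

```text
5.6667 [ 0.4299 -0.0144  0.1352] [-3.1415 -0.0001 -3.0074] [ 0.297   0.6583 -0.3441]
case x,y mm -99.30100501702236 -1.0484540107186278
```

View pics/s4.png

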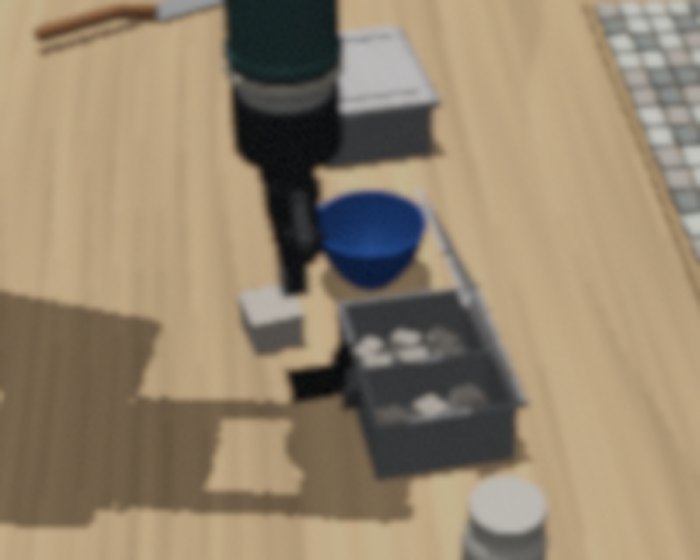

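Side crop: the lid is held at about 1.15 rad, the tab is back at rest, and the bowl and block haven't moved. I'll approach and then push level, slowly.

>>> servo_tool([
  [[0,0,0],[-0.6,0,0],1],
  [[0,0,0],[-1.2,0,0],1],
  [[0,0,0],[-1.8,0,0],1],
  [[0,0,0],[-2.3,0,0],1],
  [[0,0,0],[-2.6,0,0],1],
])

```text
clock: 6.13
ee_pos: [0.5093, -0.0039, 0.1354]
tool_rot: [-3.141, 0.002, -3.007]
contact_force: [-0.1, -0.0, -0.1]
gripper_width: 0.0002
```

>>> servo_tool([
  [[0,0,0],[-0.17,0,0],1],
  [[0,0,0],[-0.34,0,0],1],
  [[0,0,0],[-0.51,0,0],1],
  [[0,0,0],[-0.68,0,0],1],
  [[0,0,0],[-0.85,0,0],1],
])

```text
clock: 6.55
ee_pos: [0.5322, -0.0005, 0.1352]
tool_rot: [3.142, -0.001, -3.008]
contact_force: [0.4, -0.2, 0.5]
gripper_width: 0.0002
```

>>> servo_tool([
  [[0,0,0],[-0.17,0,0],1],
  [[0,0,0],[-0.34,0,0],1],
  [[0,0,0],[-0.51,0,0],1],
  [[0,0,0],[-0.68,0,0],1],
  [[0,0,0],[-0.85,0,0],1],
])

```text
clock: 6.97
ee_pos: [0.5589, 0.0029, 0.1361]
tool_rot: [-3.141, 0.001, -3.007]
contact_force: [-2.4, 1.3, 10.4]
gripper_width: -0.0002
```

>>> servo_tool([
  [[0,0,0],[-0.17,0,0],1],
  [[0,0,0],[-0.34,0,0],1],
  [[0,0,0],[-0.51,0,0],1],
  [[0,0,0],[-0.68,0,0],1],
  [[0,0,0],[-0.85,0,0],1],
])

```text
clock: 7.38
ee_pos: [0.5836, 0.0064, 0.1353]
tool_rot: [-3.141, 0.0, -3.007]
contact_force: [-0.2, -0.2, -0.9]
gripper_width: 0.0001
```

```bash
python3 - <<'E'
from h import *
s=env.state(); print(s["clock"],s["ee_pos"],s["tool_rot"],s["contact_force"])
p=s["ee_pos"][:2]-[.436,-.0125]; print("case x,y mm",-93+1e3*(p@[.9907,.136]),1e3*(p@[-.136,.9907]))
im=env.snapshot("side")[130:290,160:360]; cv2.imwrite("pics/s5.png",cv2.resize(im[:,:,::-1],None,fx=3.5,fy=3.5,interpolation=cv2.INTER_CUBIC))
E
```

```text
7.3833 [0.5836 0.0064 0.1353] [-3.1414  0.0002 -3.0074] [-0.1923 -0.1952 -0.9467]
case x,y mm 55.79913434559782 -1.3839013546932792
```

View pics/s5.png

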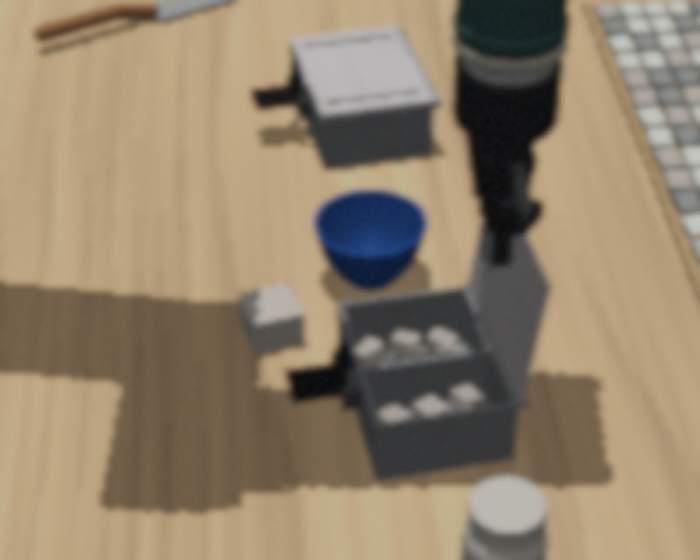

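Side crop: the lid is past upright with its inner face visible, and there's almost no force on the fingers. I'll withdraw toward the robot and check.

>>> servo_tool([
  [[0,0,0],[0.2,0,0],1],
  [[0,0,0],[0.8,0,0],1],
  [[0,0,0],[1.6,0,0],1],
  [[0,0,0],[2.6,0,-0.5],1],
  [[0,0,0],[3.6,0,-1],1],
])

```text
clock: 7.85
ee_pos: [0.4731, -0.008, 0.1642]
tool_rot: [3.141, -0.004, -3.007]
contact_force: [-0.2, -0.7, 0.9]
gripper_width: 0.0004
```

>>> servo_tool([
  [[0,0,0],[1,0,-0.3],1],
  [[0,0,0],[2,0,-0.6],1],
  [[0,0,0],[2,0,-0.6],1],
  [[0,0,0],[2,0,-0.6],1],
  [[0,0,0],[2,0,-0.6],1],
])

```text
clock: 8.27
ee_pos: [0.4168, -0.0163, 0.1834]
tool_rot: [-3.141, 0.001, -3.008]
contact_force: [0.5, 0.6, 0.1]
gripper_width: -0.0
```

>>> servo_tool([
  [[0,0,0],[0,0,0],1],
  [[0,0,0],[0,0,0],1],
  [[0,0,0],[0,0,0],1],
  [[0,0,0],[0,0,0],1],
  [[0,0,0],[0,0,0],1],
])

```text
clock: 8.68
ee_pos: [0.4168, -0.0161, 0.183]
tool_rot: [3.142, -0.001, -3.007]
contact_force: [0.2, 0.3, 0.6]
gripper_width: 0.0001
```

```bash
python3 - <<'E'
from h import *
s=env.state(); print(s["clock"],s["ee_pos"],s["contact_force"])
a=env.snapshot("side")[130:290,160:360]; b=env.snapshot("top")
cv2.imwrite("pics/top6.png",b[:,:,::-1]); b=b[150:280,180:400]
r=lambda i:cv2.resize(i[:,:,::-1],(560,int(560*i.shape[0]/i.shape[1])),interpolation=cv2.INTER_CUBIC)[:300]
cv2.imwrite("pics/s6.png",np.vstack([cv2.resize(x[:,:,::-1],(400,298),interpolation=cv2.INTER_CUBIC) for x in(a,b)]))
E
```

```text
8.6833 [ 0.4168 -0.0161  0.183 ] [0.1633 0.2714 0.5756]
```

View pics/s6.png

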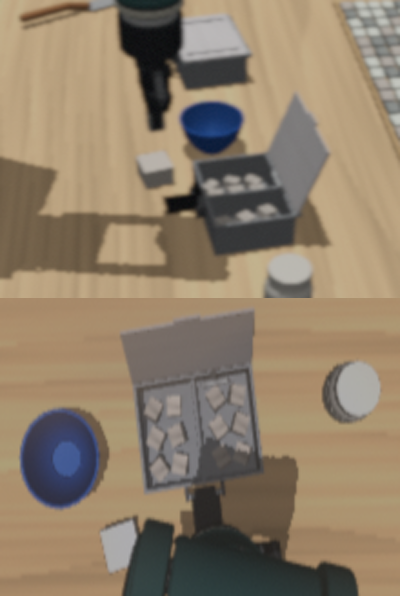

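Both views show the lid leaning back past upright, the tab sprung back, the bystanders in place and the arm clear. I'll check the lid-edge position by ray and hand in if it agrees.

```bash
python3 - <<'E'
from h import *
p=ray("top",(283.4,160.5),.164)[:2]-[.436,-.0125]; x=-93+1e3*(p@[.9907,.136])
print("edge case x",x,"lid rad ~",np.pi/2+np.arcsin((x-55)/110))
if x>74: env.hand_in(); print("handed in",env.state()["clock"])
E
```

```text
edge case x 89.95914922472372 lid rad ~ 1.8942156388544409
the job is handed in; nothing more can be done
the job is handed in; nothing more can be done
```

The case is open: its lid lies back on the stop at about 1.89 rad of 1.9, measured from the top view. I handed the job in at about 8.7 s on the robot's clock; no verdict is reported.

- **Press:** I pressed the tab of the middle case, the one nearest the base, with the fingers shut and tilted about 11°. The last reading was about 5 N, and the lid sprang up to about 1.15 rad by itself.
- **Push:** I pushed the lid level past upright, and it fell back onto its stop. One reading during the push showed about 10 N, mostly vertical. That is above the 2 N expected but well under the 30 N limit.
- **Last checks:** In the final side and top views the tab has sprung back, and the bowl, jar and block look unmoved. I judged those by eye and didn't measure them again. The arm stood clear, with under 1 N on the tool.
- **Disagreement:** The first top-view estimates of the case position differed by 5–7 mm. The close wrist view settled it, with its tab and lid estimates within about 1 mm of each other.

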